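Seat a hub flange in the V of a drilling jig

TASK

Load the hub flange into the drilling jig: stand it, boss up, on the base plate in the open mouth of the V, let go, then push it from behind under the drill bush until it is fully home against both guide rails and hold it pressed there for half a second. Feel for the stop and be gentle: a steady push of about 10 N is right, and never push it against the rails with more than 25 N. Leave it seated and flat on the plate, and leave everything else on the bench alone.

Things in the scene. Friction and masses are not known exactly. Their poses are not given: they have to be found in the camera images.
- hub_center (a point): Centre of the hub flange, the loose turned steel part to be drilled: a round flange 64 mm in diameter and 12 mm thick at the bottom, with a coaxial round boss 30 mm in diameter standing on it up to 42 mm total height. About 0.45 kg (0.35 to 0.6). The point lies on its axis, 21 mm above its underside; z up along its axis. It starts standing, boss up, on the bench to the left of the jig.
- plate: Fixed steel base plate of the drilling jig, 245 (x) by 190 (y) by 12 mm thick. Origin on its underside, below the nominal home point. x points along the push, from the open mouth into the V (roughly away from the robot, turned up to 0.35 rad), y across, z up. It reaches from x = -140 to +105 mm; from -140 to about -87 it is bare: there the part is set down.
- bracket: Rear bracket, a steel bar on the plate (x +78 to +100, 120 mm wide, 30 mm high; axes and origin as point nest). It holds the sliding V head (guide rails and bridge), clamped anywhere within 10 mm either way along x. This setting differs each time and is NOT measured: true home lies up to 10 mm before or beyond nominal and is found by feel. It does not shift under pushes below 100 N.
- nest (a point): Nominal home of the part's axis, on the plate's top; axes as the plate. The V: two rails 16 mm high, 14 mm thick, 25 degrees to x, symmetric about it, clear gap 136 mm at x = -70 narrowing to 37 mm at x = +36 (V head in its middle setting); home, the flange touches both and its axis is centred in y. Push on the flange's rear rim, 32 mm behind its axis.
- bridge_front (a point): Middle of the top front edge of the grey bridge over the V at the middle setting: 18 mm before nest, 57 mm above the plate; axes as the plate. The bridge is 36 mm wide, underside 47 mm above the plate, from here to x = +65 mm from nest; a drill bush over home rises to 61 mm. Fingers cannot carry the part in under it: let go and push.
- feeler (a joint): Part-present pin: brass, 8 mm thick, at the closed end of the V, 6 mm above the plate, lightly sprung (under 1 N). Value in m: 0 when free; the flange pushes it in along +x; about 0.006 when the flange rests against both rails, whatever the V head's setting. If the flange sticks with the pin short of that, it hangs on one rail: nudge it sideways and press again.
- tube_offcut: Bystander, to be left alone: short steel tube standing on end, 48 mm outside, 60 mm tall; origin at the middle of its underside.
- box_offcut: Bystander, to be left alone: square steel bar offcut 110x30x30 mm lying flat; origin at the middle of its underside.
- hammer: Bystander, to be left alone: hammer lying flat; origin near its middle, on its underside.
- oil: Bystander, to be left alone: grey plastic oil bottle, 60 mm across, 170 mm tall; origin at the middle of its underside.
- spray: Bystander, to be left alone: spray can, 66 mm across, 190 mm tall; origin at the middle of its underside.
- bar_offcut: Bystander, to be left alone: plain solid steel slug, 36 mm across, 35 mm tall, no flange; origin at the middle of its underside.
There are look-alikes about, which are no part of the job. Of the things like the part that bears hub_center, leave any that is green or pink; of the rest the smaller one is meant.

How it is judged (in metres and radians):
On the way, in this order (a step that is already met when the one before it is completed fails the run):
1. the hub flange stands boss up on the base plate in the mouth of the V, not yet home, and let go (z of hub_center in the frame of nest between 0.0185 and 0.0235 m and angle between hub_center's own z axis and vertical below 0.06 rad and x of hub_center in the frame of nest between -0.15 and -0.025 m and y of hub_center in the frame of nest between -0.08 and 0.08 m and contact force between the fingers and hub below 0.2 N), for 0.1 s.
2. the flange is home (pin pushed in more than 4.8 mm) and the fingers press on it with more than 5 N for 0.3 s (value of joint feeler above 0.0048 m and z of hub_center in the frame of nest between 0.0185 and 0.0235 m and angle between hub_center's own z axis and vertical below 0.06 rad and y of hub_center in the frame of nest between -0.003 and 0.003 m and contact force between the fingers and hub above 5 N), for 0.3 s.
At the end, for the whole second after the job is handed in: The hub flange stands flat on the base plate (boss up, within 0.06 rad of upright, its underside within 2.5 mm of the plate), centred within 3 mm of the jig's centre line, fully home in the V (part-present pin pushed in more than 4.8 mm of its 6 mm), at rest and let go (value of joint feeler above 0.0048 m and z of hub_center in the frame of nest between 0.0185 and 0.0235 m and angle between hub_center's own z axis and vertical below 0.06 rad and y of hub_center in the frame of nest between -0.003 and 0.003 m and linear speed of hub below 0.01 m/s and contact force between the fingers and hub below 0.1 N); the robot touches nothing.
It fails at once if the flange is pushed with over 25 N while it bears on the rails (contact force between the fingers and hub above 25 N and contact force between hub and bracket above 1 N).
It fails at once if a bystander is moved more than 20 mm (distance of any of tube_offcut, box_offcut, hammer, oil, spray, bar_offcut from where it was at the start of the episode above 0.02 m).
It also fails if it takes over 67 s, if anything falls off the work surface, if the arm or the gripper's body presses on something with over 40 N, if the wrist force passes 120 N, or if a joint passes its speed limit or range.

ROBOT

A 6-joint arm with a two-finger parallel gripper is mounted at the origin on the work surface. World frame = base frame: x ahead of the robot, y to its left, z up, the work surface at z = 0. Lengths are in m, angles in degrees, forces in N, time in s.
With the tool pointing down it reaches from about 0.325 to 0.775 m from the base axis. Payload 5.5 kg.
Tool frame: the origin (TCP) lies at the centre of the arm's flange, where the gripper is bolted on; the fingertips stand 182 mm ahead of it and the grasp point (between the pads) lies 163 mm ahead of it; z points along the fingers, y is the direction in which the jaws open and shut (so a half turn about z gives the same grasp; the last joint's range is limited). The gripper opens to 88 mm and grips with 3 to 60 N. Pads are 20 mm wide; open, the fingers measure 115 mm over their backs; the gripper's body (75 mm by 178 mm) begins 61 mm behind the grasp point.
Start: joints at [-73.78, 5.22, 70.514, -0, 104.267, -3.249], TCP at [0.2, -0.566, 0.405] pointing down, gripper open.
Joint ranges: [-164.24, 164.24], [-49.07, 125.15], [9.68, 141.18], [-86.29, 266.29], [3.28, 154.24], [-151.56, 151.56]. Speed limits (degrees/s): [147.25, 147.25, 172.46, 180, 180, 180].

INTERFACE

Orientations are given as [roll, pitch, yaw] about the fixed x, y, z axes, in that order (R = Rz(yaw) Ry(pitch) Rx(roll)).
In Python, from station import r gives the robot as it stands. The module is installed in compiled form; this text tells all that it offers. Calls block until the motion is done:
- r.reach(position, orientation): joint-space move of the TCP to a pose.
- r.servo_line(position, rotation=None, speed=0.15): straight line of the TCP; rotation=None keeps the orientation; speed is the mean speed in m/s.
- r.move_joints(angles): joint-space move.
- r.let_go() and r.grab(squeeze=None): open the fingers fully, or close them until they stop; squeeze is the grip in N (None keeps the last).
- r.wait(seconds).
- r.inverse_kinematics(position, orientation): joint angles nearest the present ones, or None.
- r.sense(): the state.
- r.snapshot(name): name is "scene" or "top"; returns a dict with "frame" (400x640x3 uint8, red, green, blue), "fx", "fy", "cx", "cy" (pixels), "R" (3x3) and "t" (3): a world point X has camera coordinates R X + t. Camera axes: x right, y down, z forward; pixel columns grow to the right and rows downward; lengths in m; the calibration is good to about 2 mm. A picture is of the moment at which its call begins. There is no depth.
A pose or a line that the arm cannot do raises r.IKError and nothing moves.
- r.hand_in(): hands the job in, once; it reports no verdict.
The state is a dict: "clock": time; "joints": joint angles; "joint_vel": joint speeds; "joint_torque": joint torques, N m; "tcp_pos": TCP position; "orientation": TCP orientation; "contact_force": force on the tool from outside, world axes, zero at the start; "torque": the same for the moment, N m; "opening": finger opening in m.
Only numpy, scipy, OpenCV 4.12 (cv2) and the standard library are available. Lean on these libraries where they do the work, as an engineer would, in place of code of your own. Each camera call takes 0.05 s, during which the arm holds its last target.

## Working session

There is one attempt and no reset: what is moved stays moved. The work goes in short steps, each a Python script; the robot and the scene stay as the last script left them, time stands still between calls to the robot, and variables do not carry over. Pictures are saved under pics/ and viewed, and the job is handed in when it is done.

```bash
mkdir -p pics; python3 - <<'E'
from station import r
import cv2,numpy as np
for n in("scene","top"):
    s=r.snapshot(n); cv2.imwrite(f"pics/{n}0.png",s["frame"][:,:,::-1]); np.savez(f"{n}0.npz",**s)
    print(n,s["fx"],s["cx"],s["cy"],(-np.array(s["R"]).T@s["t"]).round(3))
print(r.sense())
E
```

```text
scene 469.95056998614234 324.6727516347071 196.07118434350468 [1.156 0.557 0.824]
top 465.2417102126182 320.88175797818 205.66378237982642 [ 0.293 -0.011  1.389]
{'clock': 0.1, 'joints': array([-7.37782112e+01,  5.25757163e+00,  7.05728260e+01, -3.48124586e-04,
        1.04266019e+02, -3.25222156e+00]), 'joint_vel': array([-0.01908409, -0.11736251, -0.04943798,  0.10418968,  0.01418143,
        0.05041364]), 'joint_torque': array([ 4.29595981e-03, -4.47854519e+01, -4.07572353e+01,  7.01855938e-02,
        2.84195814e-02, -1.22053170e-04]), 'tcp_pos': array([ 0.20000476, -0.56574015,  0.4036537 ]), 'orientation': array([-1.79903720e+02, -5.13286550e-03,  1.94739205e+01]), 'contact_force': array([ 0.53809201, -0.32794188, -0.26567027]), 'torque': array([ 0.00213386,  0.00612961, -0.01191658]), 'opening': 0.08765149769193938}
```

View pics/scene0.png

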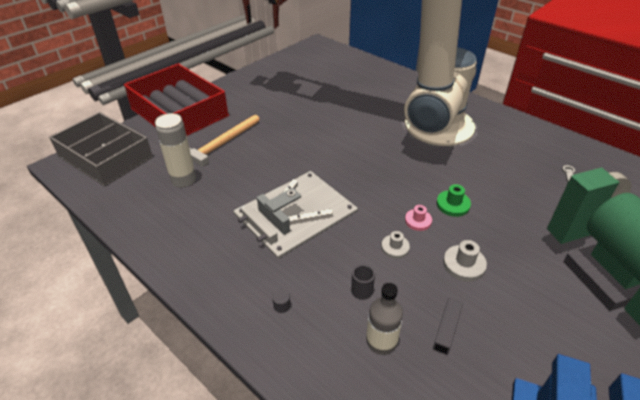

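View pics/top0.png

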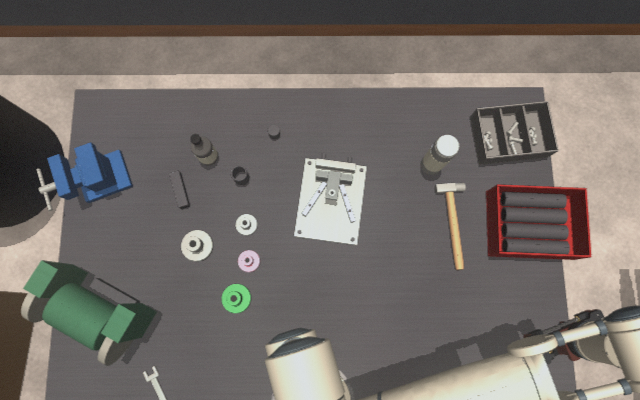

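Candidates in the top view: small grey flange (246,224), large grey one (196,245), pink (248,260) and green (236,298). The tube at (240,176) and slug at (274,131) have no flange. By the description I choose the small grey one at (246,224), and I'll check it in a crop next.

```bash
python3 - <<'E'
import cv2
a=cv2.imread("pics/top0.png"); b=cv2.imread("pics/scene0.png")
c1=cv2.resize(a[140:320,165:375],None,fx=3.8,fy=3.2,interpolation=cv2.INTER_CUBIC)
cv2.imwrite("pics/c1.png",cv2.resize(a[150:250,285:375],(540,600),interpolation=cv2.INTER_CUBIC))
cv2.imwrite("pics/c2.png",cv2.resize(a[200:270,170:280],(770,490),interpolation=cv2.INTER_CUBIC))
cv2.imwrite("pics/c3.png",cv2.resize(b[165:265,225:365],(784,560),interpolation=cv2.INTER_CUBIC))
E
```

```text
(no output)
```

View pics/c1.png

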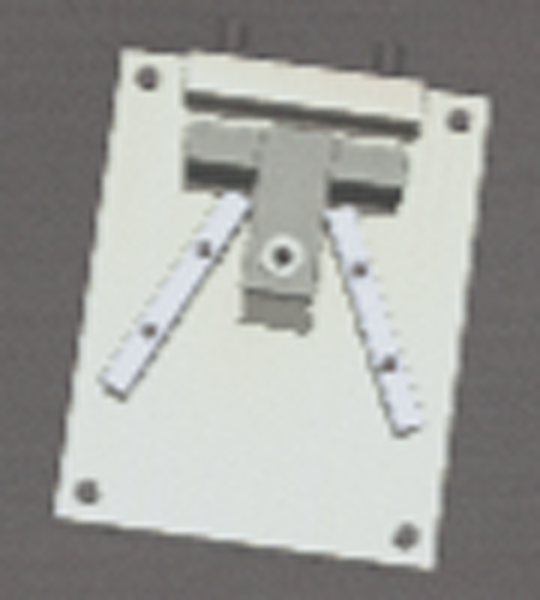

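View pics/c2.png

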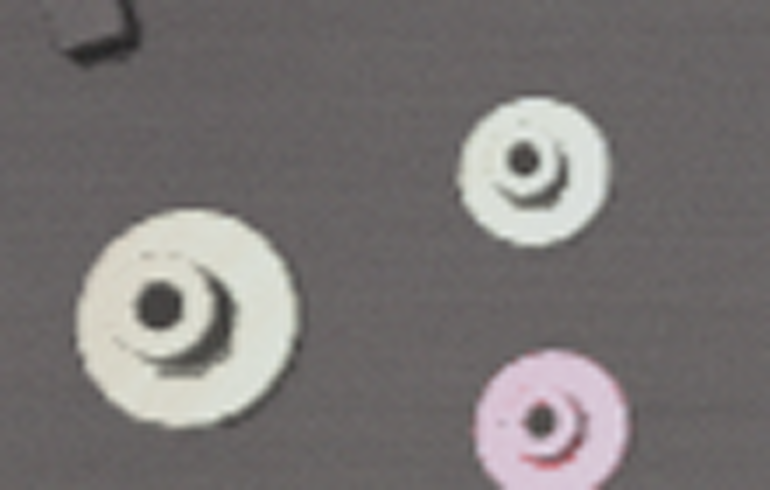

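View pics/c3.png

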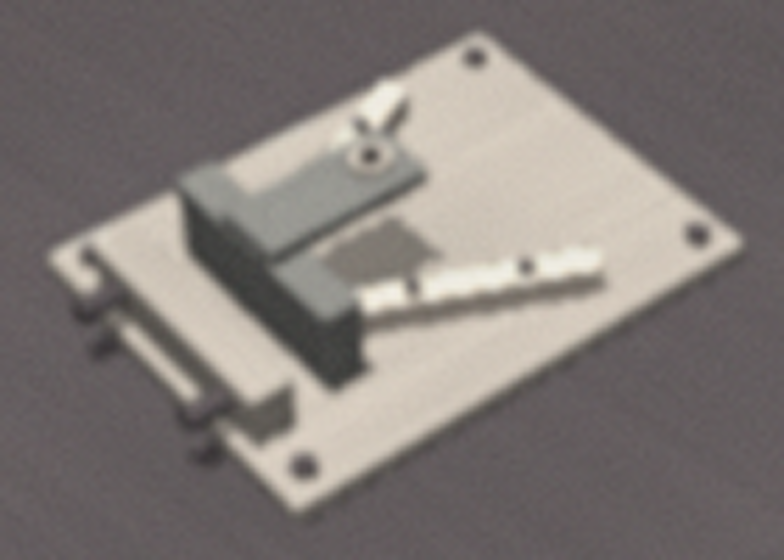

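The crop confirms it: the small grey flange's disc is centred at about (246.3,224.4) and is clearly smaller than the other grey one. The plate's corners in the top view are near (305,158), (366,166), (357,244) and (295,236), with the mouth at the bottom, towards the robot. Next I'll measure these.

```bash
cat > h.py <<'E'
import cv2,numpy as np
def ray(s,uv,z):
    uv=np.atleast_2d(uv).astype(float)
    R=np.array(s["R"]);t=np.array(s["t"]);c=-R.T@t
    d=np.c_[(uv[:,0]-s["cx"])/s["fx"],(uv[:,1]-s["cy"])/s["fy"],np.ones(len(uv))]@R
    return c+d*((z-c[2])/d[:,2])[:,None]
def proj(s,X):
    p=np.atleast_2d(X)@np.array(s["R"]).T+s["t"]; return np.c_[s["fx"]*p[:,0]/p[:,2]+s["cx"],s["fy"]*p[:,1]/p[:,2]+s["cy"]]
def blob(s,uv,thr=120,up=4):
    g=cv2.cvtColor(np.array(s["frame"]),cv2.COLOR_RGB2GRAY); g=cv2.resize(g,None,fx=up,fy=up,interpolation=cv2.INTER_LINEAR)
    cs,_=cv2.findContours((g>thr).astype(np.uint8),cv2.RETR_EXTERNAL,cv2.CHAIN_APPROX_NONE)
    cs=[c for c in cs if cv2.pointPolygonTest(c,(uv[0]*up,uv[1]*up),False)>=0]
    c=max(cs,key=cv2.contourArea)[:,0,:]; return (c+.5)/up-.5
E
python3 - <<'E'
from h import *
for n,h,p in(("top",(243,226),(330,230)),("scene",(390,250),(320,215))):
    s=dict(np.load(n+"0.npz"))
    g=cv2.cvtColor(s["frame"],cv2.COLOR_RGB2GRAY)
    for thr in (110,125,140):
        c=blob(s,p,thr)
        w=ray(s,c,.012)[:,:2]
        rc=cv2.minAreaRect((w*1000).astype(np.float32)); print(n,thr,"plate",rc, cv2.boxPoints(rc).round(1).tolist())
        c=blob(s,h,thr); w=ray(s,c,.012)[:,:2]
        print("  hub",cv2.fitEllipse((w*1000).astype(np.float32)), cv2.minEnclosingCircle((w*1000).astype(np.float32)))
E
```

```text
top 110 plate ((578.8076782226562, -58.825218200683594), (196.142578125, 254.34317016601562), 81.50299072265625) [[438.5, -137.0], [690.0999755859375, -174.60000610351562], [719.0999755859375, 19.399999618530273], [467.5, 57.0]]
  hub ((507.0823974609375, 195.45196533203125), (66.9291000366211, 68.1443099975586), 10.103423118591309) ((507.0058898925781, 195.21084594726562), 34.92106246948242)
top 125 plate ((579.4532470703125, -58.812828063964844), (194.41392517089844, 251.56761169433594), 81.60855102539062) [[440.79998779296875, -136.60000610351562], [689.7000122070312, -173.3000030517578], [718.0999755859375, 19.0], [469.20001220703125, 55.70000076293945]]
  hub ((507.1210021972656, 195.4571990966797), (65.16041564941406, 65.9828872680664), 7.448261737823486) ((507.57049560546875, 195.56524658203125), 33.707340240478516)
top 140 plate ((579.3989868164062, -58.7296142578125), (192.74061584472656, 250.26646423339844), 81.64163208007812) [[441.6000061035156, -135.89999389648438], [689.2000122070312, -172.3000030517578], [717.2000122070312, 18.399999618530273], [469.6000061035156, 54.7
[... 752 characters left out ...]
99755859375, -174.3000030517578], [715.4000244140625, 21.100000381469727], [469.70001220703125, 57.900001525878906]]
  hub ((504.9437561035156, 194.5958709716797), (63.4603271484375, 77.7264404296875), 120.46997833251953) ((502.614501953125, 194.19110107421875), 40.246360778808594)
scene 140 plate ((578.1035766601562, -57.60051727294922), (194.25404357910156, 246.18585205078125), 81.51131439208984) [[442.0, -135.5], [685.5, -171.8000030517578], [714.2000122070312, 20.299999237060547], [470.70001220703125, 56.599998474121094]]
  hub ((505.07452392578125, 194.63186645507812), (61.87327194213867, 75.52922058105469), 120.41858673095703) ((502.01580810546875, 195.286376953125), 39.12846374511719)
```

The plate's yaw is about -8.43° and nest is at about (0.5955,-0.061). The hub is at (0.5071,0.1954) with a 32 mm radius, and the two views agree within about 2 mm. Next I'll grasp the boss.

```bash
cat >> h.py <<'E'
YAW=-8.43; _a=np.deg2rad(YAW)
NEST=np.array([.5955,-.0612]); EX=np.array([np.cos(_a),np.sin(_a)]); EY=np.array([-np.sin(_a),np.cos(_a)])
def W(x,y,z): return list(NEST+x*EX+y*EY)+[z]
O=[180,0,YAW]
E
python3 - <<'E'
from h import *
from station import r
print(r.inverse_kinematics([.507,.1954,.197],O), r.inverse_kinematics(W(-.1,0,.21),O), r.inverse_kinematics(W(-.03,0,.197),O))
r.reach([.5071,.1954,.30],O); print(r.sense()["clock"])
r.servo_line([.5071,.1954,.1975],speed=.1); s=r.sense(); print(s["clock"],s["tcp_pos"],s["contact_force"])
r.grab(25); s=r.sense(); print(s["clock"],s["opening"],s["contact_force"])
r.servo_line([.5071,.1954,.27],speed=.1); s=r.sense(); print(s["clock"],s["opening"],s["contact_force"],s["tcp_pos"])
f=r.snapshot("scene")["frame"]; cv2.imwrite("pics/g1.png",f[:,:,::-1])
E
```

```text
[ 1.74892709e+01  1.95654935e-02  9.71087114e+01 -2.54444375e-14
  8.28717231e+01  1.15919271e+02] [-9.26302292e+00 -7.59764659e+00  1.03013937e+02 -2.54444375e-14
  8.45837099e+01  8.91669771e+01] [-9.16029653e+00  3.88292147e+00  9.31549906e+01 -2.54444375e-14
  8.29620879e+01  8.92697035e+01]
3.0083
4.1833 [0.50742419 0.19550551 0.19845213] [ 0.19097097 -0.03436073  0.23273507]
5.1083 0.02963755903785169 [-0.91409231  0.13075937 -0.61448789]
5.9833 0.029503863168356168 [-0.37757235 -0.45377155 -6.56821936] [0.50687506 0.19534904 0.26901667]
```

View pics/g1.png

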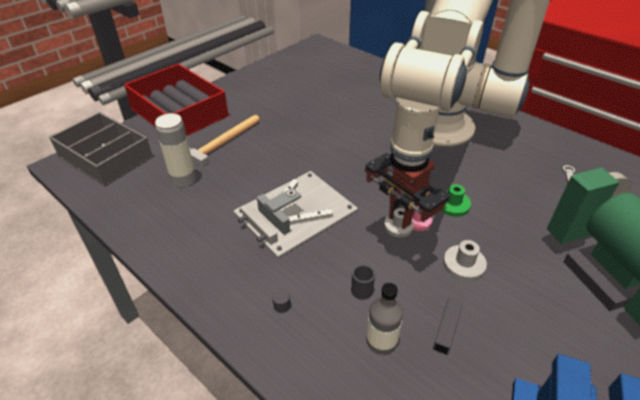

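The flange is lifted between the fingers at (398,222), with a weight reading on the wrist. Next I'll set it down in the mouth.

```bash
python3 - <<'E'
from h import *
from station import r
r.servo_line(W(-.103,0,.27),speed=.15); r.wait(.2);s=r.sense(); print(s["clock"],s["contact_force"],s["tcp_pos"])
f0=s["contact_force"][2]
r.servo_line(W(-.103,0,.216),speed=.08)
z=.216
while z>.207:
    r.wait(.1); s=r.sense(); print(round(z,4),s["clock"],s["contact_force"].round(2),s["tcp_pos"][2].round(4))
    if s["contact_force"][2]-f0>2.5: break
    z-=.001; r.servo_line(W(-.103,0,z),speed=.02)
r.let_go(); r.wait(.2); s=r.sense(); print(s["clock"],s["opening"],s["contact_force"])
r.servo_line(W(-.103,0,.29),speed=.15)
r.reach(W(-.175,0,.29),O)
f=r.snapshot("scene"); t=r.snapshot("top"); np.savez("p_s.npz",**f); np.savez("p_t.npz",**t)
cv2.imwrite("pics/p1.png",np.vstack([cv2.resize(f["frame"][150:290,210:410],(600,300)),cv2.resize(t["frame"][140:280,230:430],(600,300))])[:,:,::-1])
print(r.sense()["clock"])
E
```

```text
8.0 [-0.51611314  0.20642396 -5.28478064] [ 0.49366134 -0.0456537   0.26995787]
0.216 8.925 [-0.66 -0.09 -5.36] 0.2169
0.215 9.275 [-0.24 -0.09 -5.16] 0.2151
0.214 9.625 [ 0.03  1.18 -4.91] 0.214
0.213 9.975 [-0.25 -0.25 -6.05] 0.213
0.212 10.325 [-0.08 -0.34 -6.48] 0.212
0.211 10.675 [-0.05 -0.22 -5.74] 0.211
0.21 11.025 [ 0.54 -0.31 -5.18] 0.21
0.209 11.375 [-1.58  0.29 -1.28] 0.2095
12.5833 0.08793698359763752 [-0.1509882   0.05580693  0.0109057 ]
13.7667
```

View pics/p1.png

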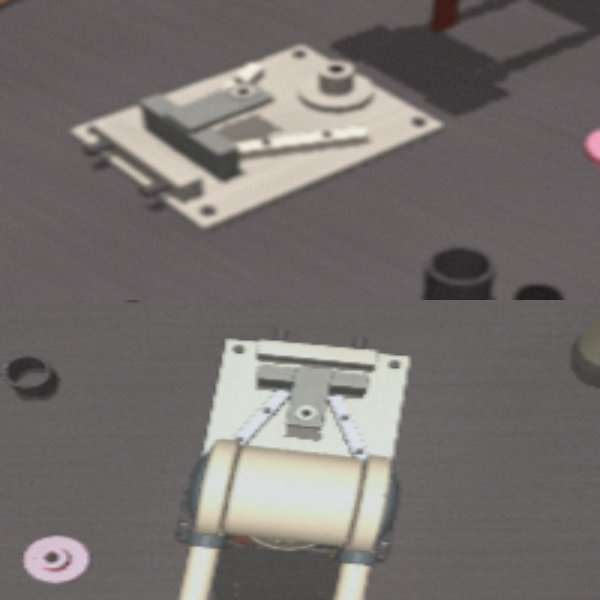

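The flange stands on the plate inside the mouth, at (335,85) in the upper crop, with its boss up. The visible drill bush gives a rough home estimate, and then I'll push by feel.

```bash
python3 - <<'E'
from h import *
from station import r
s=dict(np.load("top0.npz")); p=ray(s,(331.6,192.3),.073)[0,:2]-NEST; print("bush top",p@EX,p@EY)
s=dict(np.load("scene0.npz")); p=ray(s,(225+370/5.6-.4,165+155/5.6-.4),.073)[0,:2]-NEST; print("bush scene",p@EX,p@EY)
r.grab(20); print(r.sense()["opening"])
r.servo_line(W(-.175,0,.197),speed=.15); r.wait(.3)
s=r.sense(); print(s["clock"],s["tcp_pos"],s["contact_force"])
E
```

```text
bush top -0.0071254787246547435 0.0002635085806309207
bush scene -0.007266691054943072 0.0008713852527857454
0.000557586329677794
16.175 [ 0.42264078 -0.03558834  0.1977883 ] [-0.2118434   0.1024479   0.15897651]
```

Both views put home about 7 mm before nominal, so the fingers should meet the stop near x≈-49 mm. I'll start feeling well before that.

```bash
python3 - <<'E'
from h import *
from station import r
f0=np.mean([r.sense()["contact_force"]],0)
def F():
    s=r.sense(); return -(s["contact_force"]-f0)[:2]@EX, (s["contact_force"]-f0)[:2]@EY, s
def log(x): 
    a,b,s=F(); p=s["tcp_pos"][:2]-NEST; print(f"{x*1e3:.2f} t{s['clock']:.2f} Fx{a:.2f} Fy{b:.2f} px{p@EX*1e3:.2f} py{p@EY*1e3:.2f} z{s['tcp_pos'][2]:.4f}"); return a
for x,v in((-.150,.08),(-.144,.02),(-.10,.04),(-.068,.04),(-.062,.02)):
    r.servo_line(W(x,0,.197),speed=v); log(x)
n=0
while x<-.040:
    x+=.0004 if x<-.0565 else .00025
    r.servo_line(W(x,0,.197),speed=.01); a=log(x)
    if a>6: break
r.wait(.2); log(x)
E
```

```text
-150.00 t16.63 Fx0.51 Fy0.22 px-150.06 py0.02 z0.1969
-144.00 t17.08 Fx4.18 Fy0.60 px-144.29 py0.02 z0.1969
-100.00 t18.33 Fx3.55 Fy-1.33 px-100.10 py-0.02 z0.1969
-68.00 t19.28 Fx0.62 Fy-0.46 px-67.85 py-0.01 z0.1970
-62.00 t19.73 Fx1.94 Fy-0.59 px-61.88 py0.02 z0.1970
-61.60 t19.98 Fx3.92 Fy0.10 px-61.71 py-0.00 z0.1969
-61.20 t20.23 Fx3.17 Fy-0.30 px-61.26 py0.02 z0.1970
-60.80 t20.48 Fx3.43 Fy-0.17 px-60.76 py0.00 z0.1970
-60.40 t20.73 Fx3.13 Fy0.61 px-60.36 py0.00 z0.1970
-60.00 t20.98 Fx2.89 Fy-0.23 px-59.97 py-0.02 z0.1970
-59.60 t21.23 Fx3.32 Fy-0.45 px-59.58 py-0.01 z0.1970
-59.20 t21.48 Fx3.05 Fy-0.27 px-59.16 py-0.00 z0.1970
-58.80 t21.73 Fx3.50 Fy-0.06 px-58.75 py0.01 z0.1970
-58.40 t21.98 Fx2.68 Fy0.58 px-58.37 py0.00 z0.1970
-58.00 t22.23 Fx3.58 Fy0.23 px-57.96 py-0.02 z0.1970
-57.60 t22.48 Fx3.14 Fy-0.76 px-57.56 py0.01 z0.1970
-57.20 t22.73 Fx2.82 Fy-0.31 px-57.16 py-0.00 z0.1970
-56.80 t22.98 Fx2.69 Fy-0.46 px-56.77 py0.00 z0.1970
-56.40 t23.23 Fx3.40 Fy0.40 px-56.36 py-0.00 z0.1970
-56.15 t23.48 Fx3.21 Fy0.44 px-56.14 py0.01 z0.1970
-55.90 t23.73 Fx3.45 Fy0.11 px-55
[... 694 characters left out ...]
-0.00 z0.1970
-52.40 t27.23 Fx3.59 Fy0.14 px-52.39 py0.01 z0.1970
-52.15 t27.48 Fx4.56 Fy-0.24 px-52.13 py-0.01 z0.1970
-51.90 t27.73 Fx3.19 Fy-1.01 px-51.87 py-0.00 z0.1970
-51.65 t27.98 Fx3.56 Fy-0.27 px-51.63 py0.01 z0.1970
-51.40 t28.23 Fx4.00 Fy-0.03 px-51.37 py-0.01 z0.1970
-51.15 t28.48 Fx2.75 Fy0.21 px-51.14 py0.02 z0.1970
-50.90 t28.73 Fx4.02 Fy-0.37 px-50.89 py-0.02 z0.1970
-50.65 t28.98 Fx4.07 Fy-0.14 px-50.64 py0.00 z0.1970
-50.40 t29.23 Fx3.57 Fy0.24 px-50.39 py0.02 z0.1970
-50.15 t29.48 Fx4.44 Fy0.05 px-50.24 py0.01 z0.1970
-49.90 t29.73 Fx5.17 Fy0.65 px-50.07 py0.03 z0.1970
-49.65 t29.98 Fx7.64 Fy-0.04 px-49.92 py0.05 z0.1970
-49.65 t30.18 Fx6.20 Fy0.86 px-49.94 py0.06 z0.1970
```

```bash
cat > push.py <<'E'
from h import *
from station import r
import sys
f0=np.array([-0.21,0.10,0.16])
def log(x): 
    s=r.sense(); f=(s["contact_force"]-f0)[:2]; p=s["tcp_pos"][:2]-NEST
    print(f"{x*1e3:.2f} t{s['clock']:.2f} Fx{-f@EX:.2f} Fy{f@EY:.2f} px{p@EX*1e3:.2f} py{p@EY*1e3:.2f}"); return -f@EX
E
python3 - <<'E'
from push import *
x=-.04965
while x<-.046:
    x+=.00015; r.servo_line(W(x,0,.197),speed=.01); a=log(x)
    if a>10.5: break
for i in range(4): r.wait(.2); log(x)
for n in("scene","top"):
    s=r.snapshot(n); np.savez("q_"+n+".npz",**s)
    f=s["frame"]; c=f[165:255,240:360] if n=="scene" else f[145:235,280:400]
    cv2.imwrite(f"pics/q_{n}.png",cv2.resize(c,(760,570),interpolation=cv2.INTER_CUBIC)[:,:,::-1])
E
```

```text
-49.50 t30.43 Fx7.33 Fy0.43 px-49.85 py0.06
-49.35 t30.68 Fx8.48 Fy0.43 px-49.76 py0.07
-49.20 t30.93 Fx7.14 Fy-0.56 px-49.70 py0.07
-49.05 t31.18 Fx7.88 Fy0.72 px-49.59 py0.12
-48.90 t31.43 Fx8.88 Fy-0.05 px-49.50 py0.12
-48.75 t31.68 Fx9.66 Fy0.89 px-49.41 py0.14
-48.60 t31.93 Fx10.39 Fy0.20 px-49.34 py0.16
-48.45 t32.18 Fx10.70 Fy1.22 px-49.21 py0.20
-48.45 t32.38 Fx10.01 Fy1.06 px-49.22 py0.19
-48.45 t32.58 Fx9.38 Fy0.84 px-49.22 py0.20
-48.45 t32.78 Fx10.06 Fy0.98 px-49.21 py0.20
-48.45 t32.98 Fx10.07 Fy1.24 px-49.21 py0.18
```

View pics/q_scene.png

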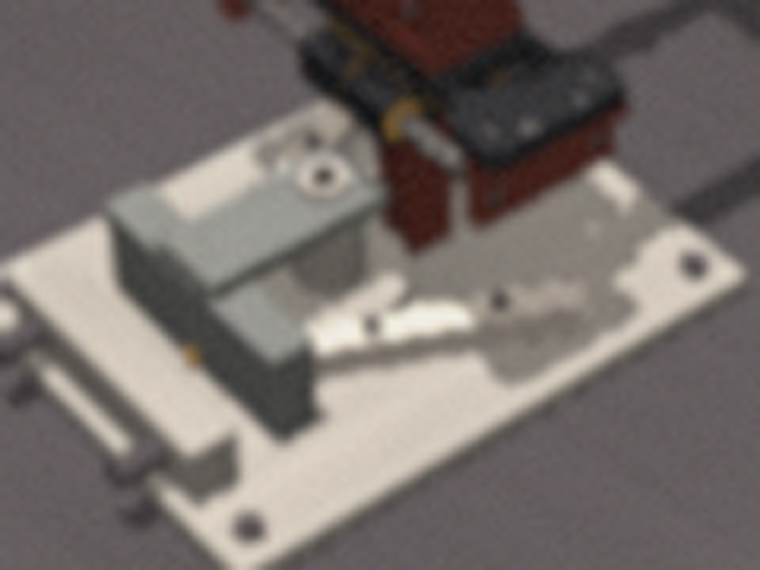

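The flange is under the bridge, and a brass pin end now shows behind the head at (190,352). The tool has drifted +0.2 mm sideways with Fy growing, which suggests the flange hangs on the -y rail. I'll nudge sideways under light pressure.

```bash
python3 - <<'E'
from push import *
x=-.04845;y=0
for i in range(6):
    y+=.0003; r.servo_line(W(x,y,.197),speed=.01); a=log(x)
r.wait(.2);log(x)
s=r.snapshot("scene"); np.savez("q2.npz",**s)
a=np.load("q_scene.npz")["frame"];b=s["frame"]; z=np.load("scene0.npz")["frame"]
cv2.imwrite("pics/q2.png",cv2.resize(np.hstack([f[200:240,240:285] for f in(z,a,b)]),None,fx=5.9,fy=5.9,interpolation=cv2.INTER_NEAREST)[:,:,::-1])
E
```

```text
-48.45 t33.33 Fx9.84 Fy0.74 px-49.13 py0.44
-48.45 t33.58 Fx9.27 Fy-0.10 px-49.09 py0.57
-48.45 t33.83 Fx9.10 Fy-1.79 px-49.11 py0.69
-48.45 t34.08 Fx8.88 Fy-2.27 px-49.10 py0.82
-48.45 t34.33 Fx8.92 Fy-3.39 px-49.09 py0.93
-48.45 t34.58 Fx8.84 Fy-2.85 px-49.08 py1.07
-48.45 t34.78 Fx8.43 Fy-3.41 px-49.09 py1.06
```

View pics/q2.png

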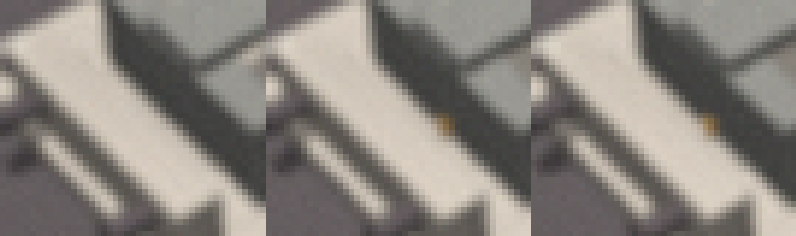

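The nudge gained 0.1 mm in x. Then the x position stopped while Fy reached -3.4 N, so the +y rail is also bearing. I'll re-centre with a smaller opposite nudge, press again to about 11 N and compare.

```bash
python3 - <<'E'
from push import *
x=-.04845;y=.0018
while y>-.0007:
    y-=.0005; r.servo_line(W(x,y,.197),speed=.01); a=log(x)
y=.0004; r.servo_line(W(x,y,.197),speed=.01); a=log(x)
while a<11.5:
    x+=.0002; r.servo_line(W(x,y,.197),speed=.01); a=log(x)
for i in range(4): r.wait(.2); log(x)
s=r.snapshot("scene"); np.savez("q3.npz",**s)
b=s["frame"]
cv2.imwrite("pics/q3.png",cv2.resize(b[165:255,240:360],(760,570),interpolation=cv2.INTER_CUBIC)[:,:,::-1])
for n in("scene0","q_scene","q2","q3"):
    f=np.load(n+".npz")["frame"].astype(int)[214:226,260:280]; m=(f[...,0]-f[...,2]); print(n,(m>35).sum(),m.clip(20).sum()-20*m.size, m.max())
E
```

```text
-48.45 t35.08 Fx9.58 Fy-2.84 px-49.09 py0.86
-48.45 t35.33 Fx9.17 Fy-0.71 px-49.09 py0.69
-48.45 t35.58 Fx9.09 Fy0.53 px-49.10 py0.48
-48.45 t35.83 Fx8.83 Fy2.50 px-49.10 py0.31
-48.45 t36.08 Fx8.12 Fy2.92 px-49.10 py0.09
-48.45 t36.34 Fx8.68 Fy0.06 px-49.10 py0.53
-48.25 t36.59 Fx9.99 Fy0.43 px-49.00 py0.52
-48.05 t36.84 Fx10.36 Fy-0.64 px-48.89 py0.51
-47.85 t37.09 Fx11.08 Fy1.38 px-48.79 py0.52
-47.65 t37.34 Fx12.44 Fy0.39 px-48.70 py0.50
-47.65 t37.54 Fx11.61 Fy0.25 px-48.69 py0.52
-47.65 t37.74 Fx12.29 Fy0.82 px-48.70 py0.51
-47.65 t37.94 Fx12.42 Fy-0.35 px-48.70 py0.50
-47.65 t38.14 Fx12.44 Fy0.99 px-48.71 py0.49
scene0 0 174 25
q_scene 6 447 61
q2 7 485 62
q3 8 495 65
```

View pics/q3.png

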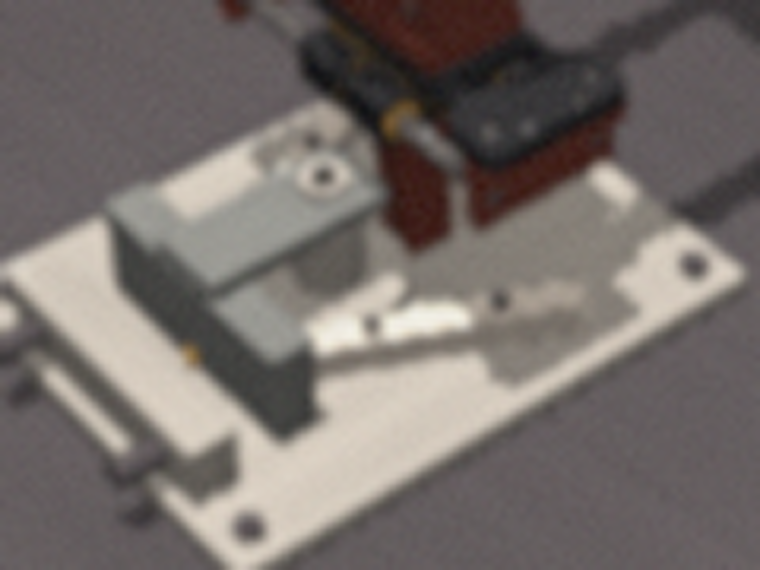

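The push reads a steady 12 N. The side sweep is symmetric (±3 N) with x unchanged, so the flange is wedged on both rails. I'll back off, get clear and look.

```bash
python3 - <<'E'
from push import *
r.servo_line(W(-.055,.0004,.197),speed=.02); r.servo_line(W(-.10,.0004,.197),speed=.08); log(-.1)
r.servo_line(W(-.10,0,.33),speed=.2)
r.reach([.25,-.35,.38],[180,0,-50]); 
for n in("scene","top"):
    s=r.snapshot(n); np.savez("e_"+n+".npz",**s); f=s["frame"]; c=f[165:255,240:360] if n=="scene" else f[150:250,285:375]
    cv2.imwrite(f"pics/e_{n}.png",cv2.resize(c,(760,570) if n=="scene" else (540,600),interpolation=cv2.INTER_CUBIC)[:,:,::-1])
print(r.sense()["clock"])
f=np.load("e_scene.npz")["frame"].astype(int)[214:226,260:280]; m=(f[...,0]-f[...,2]); print((m>35).sum(),m.clip(20).sum()-20*m.size, m.max())
E
```

```text
-100.00 t39.42 Fx0.41 Fy0.34 px-99.80 py0.40
41.8
8 487 62
```

View pics/e_scene.png

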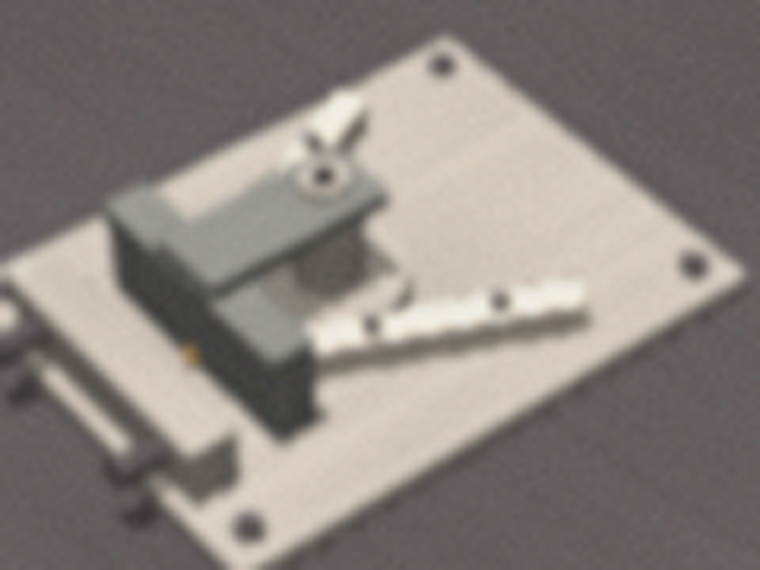

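View pics/e_top.png

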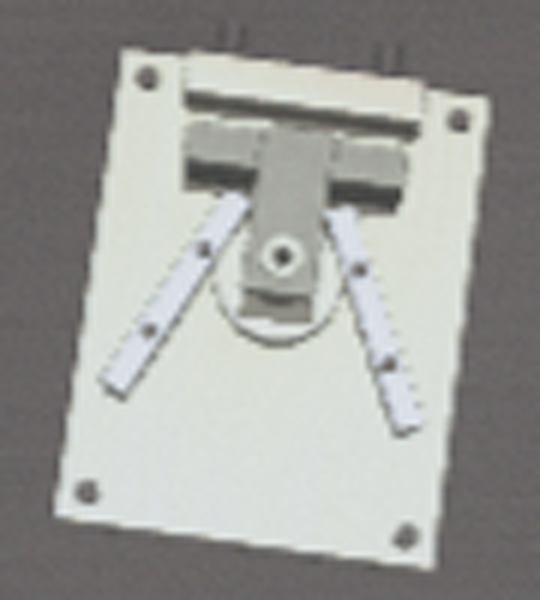

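In the top crop the flange disc at (280,285) meets both rails evenly. The pin end is still out at (190,352) after release, unchanged from the pressed state, and the robot is clear. I'm handing in.

```bash
python3 - <<'E'
from h import *
from station import r
s=dict(np.load("e_top.npz")); p=ray(s,(285+278/6-.4,150+341/6-.4),.024)[0,:2]-NEST; print("rear rim",p@EX,p@EY)
print(r.hand_in(), r.sense()["clock"])
E
```

```text
rear rim -0.039144355261537894 -0.003667893172811766
the job is handed in; nothing more can be done
the job is handed in; nothing more can be done
```

The job is handed in, and by my last checks the hub flange is home against both rails, flat on the plate and let go. No verdict was reported.

- **What I did:** I picked the small grey flange and set it boss up in the mouth of the V. I let go, then pushed its rear rim with closed fingers.
- **Finding home:** It first caught on one rail, so I nudged it both ways sideways under a light push and pressed again. It then held at about 12 N for 0.8 s, and the push never read above about 12.5 N.
- **Last checks that agree:**
  - The side sweep gave equal resistance both ways with no movement along x.
  - The brass pin end looked the same after release as while pressed. I could not read its travel as a number.
  - The rear rim's x position (-39 mm) matches the home estimate from the drill bush (-7 mm).
  - The robot was clear at about 42 s.
- **Check that disagrees:** One hand-picked rim point came out at y = -3.7 mm. It was picked as the lowest point in a turned image, so it is off the axis by construction. I did not measure the final y position any other way. That the flange is centred rests on the bush at y of about +0.3 to +0.9 mm and the rails meeting it evenly.

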